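# Wind disc home, bank door held open

### The arm

A 6-joint arm with a two-finger parallel gripper is mounted at the origin on the work surface. World frame = base frame: x ahead of the robot, y to its left, z up, the work surface at z = 0. Lengths are in m, angles in rad, forces in N, time in s.
With the tool pointing down it reaches from about 0.25 to 0.8 m from the base axis. Payload 3.9 kg.
Tool frame: the origin (TCP) lies midway between the tips of the shut fingers; the grasp point (between the pads) lies 19 mm behind it; z points along the fingers, y is the line along which they close (so a half turn about z gives the same grasp; the last joint's range is limited). The gripper opens to 85 mm and grips with 20 to 120 N. Pads are 22 mm wide; open, the fingers measure 114 mm over their backs; the gripper's body (76 mm by 85 mm) begins 54 mm behind the grasp point. The pads swing forward as they close: fully open they stand 13 mm farther back than shut.
Start: joints at [1.241, 0.26, -0.138, 1.173, 0, 1.571], TCP at [0.17, 0.497, 0.231] pointing down, gripper open.
Joint ranges: [-2.78, 2.78], [-0.83, 1.72], [-1.28, 1.37], [-1.9, 2.12], [-1.57, 1.48], [-3.14, 3.14]. Speed limits (rad/s): [2.57, 2.57, 3.14, 3.14, 3.14, 3.14].

### API

Orientations are given as a unit quaternion [w, x, y, z].
In Python, from workcell import robot, imaging, hand_in gives the robot as it stands.
- The arm moves only by the tool step_arm, never from a script. Its argument "motion" is a list of rows, each a list of 5 numbers: the opening, from -1 (shut) to 1 (fully open), then the shift along the tool's x, y, z in m, then the turn about the tool's z in rad. A call has 1 to 10 rows; each row is the pose to reach, as a shift and turn from the pose commanded when the call began, along the tool's axes at that moment; what a row does not reach only later rows make up. A row lasts 1/12 s, in which the tool goes at most 41.7 mm and 7.16 degrees, less where a joint would pass 70% of its speed; a pose out of reach is approached as far as the arm can. A call with a gripper value outside its range is refused whole. The fingers move at their own pace and stop on an object; "newtons" is the grip in N (left out, the last holds). Time passes only in rows, so rows that repeat a pose let the fingers close. It gives the time, the measured TCP pose, the force, the opening and the grip force at its end, in the units of the state.
- robot.state(): the state, without advancing time (a new reading comes with each control period).
- imaging.capture(name): name is "side" or "top"; returns (picture, depth): 384x512x3 uint8, red, green, blue; 384x512 float32, m along the optical axis (not along the pixel's ray), 0 where there is no reading.
- imaging.camera_params(name): a dict with "camera_matrix" (3x3 intrinsics, pixels), "R" (3x3) and "t" (3): a world point X has camera coordinates R X + t. Camera axes: x right, y down, z forward; pixel columns grow to the right and rows downward; lengths in m; the calibration is good to about 2 mm. A picture is of the moment at which its call begins. camera_params takes no time and is no camera call.
- hand_in(): hands the job in; it is judged then, once.
The state is a dict: "time_s": time; "joint_pos": joint angles; "dq": joint speeds; "joint_torque": joint torques, N m; "position": TCP position; "ee_rot": TCP orientation; "ft_force": force on the tool from outside, world axes, zero at the start; "moment": the same for the moment, N m; "opening": finger opening in m; "grasp_force": force on a finger pad.
Only numpy, scipy, OpenCV 4.12 (cv2) and the standard library are available. Lean on these libraries where they do the work, as an engineer would, in place of code of your own. Each camera call takes 0.05 s, during which the arm holds its last target. There are 200 camera calls.

### The job

The game is over and the players want to pay in their chips. Put the round wooden wind disc back into its own labelled seat in the wooden tray, lying flat with its carved face up, and let go of it; then press down the steel thumb lever of the clear bank box with the fingers until the box's sprung door stands about 45 degrees open, and finish still holding the lever down there, because the door snaps shut as soon as it is released. Touch nothing but the lever to keep the door open, and leave everything else on the table where it is.

Things in the scene. Friction and masses are not known exactly. Their poses are not given: they have to be found in the camera images.
- wind_disc: Wind indicator: a plain turned wooden disc, 50 mm diameter, 20 mm thick, about 35 g, lying flat on the table between the tray and the bank box, carved face (cross and ring) up. Origin: centre of the underside, z up through the carved face. Round, so its yaw does not matter.
- tray: Fixed wooden tray, 160 (x) x 156 (y) x 20 mm high, left or right of the robot, the bank box on the other side. Origin: centre of the underside; x away from the robot, yaw within 0.25 rad. Seats 8 mm deep: near row (x -25 mm) the disc's at y +37 (54 mm, the largest; label: ring with cross), a 44 mm chip well at y -38; far row (x +40) a chip well at y -38, two dice at y +37, 8 mm proud.
- disc_seat (a point): Centre of the floor of the wind disc's seat in the tray: 12 mm above the table, 8 mm below the tray's top; axes as the tray. A seated disc has its origin here and stands 12 mm out of the tray.
- bank_box: Fixed clear plastic box, 120 (x) x 150 (y) x 85 mm high, counters inside, closed on top by a flat clear door. Origin: centre of the underside; x away from the robot, yaw within 0.25 rad. The door's hinge runs along the box's y on the upper edge nearest the robot; from it the thumb lever sticks out towards the robot.
- door_hinge (a point): Middle of the door's hinge axis, which is parallel to the box's y; 66 mm to the robot's side of the box's centre and 88.5 mm above the table. Axes as the box.
- bank_door (a joint): Door angle in rad: 0 shut (flat on the box), grows as the thumb lever is pressed down and the door's far edge rises; 0.785 is 45 degrees open, stop at 1.22. A torsion spring shuts it: about 5 N on the lever pad starts it, 9 N holds it at 45 degrees, 14 N at the stop; no catch.
- door_edge (a point): Middle of the far edge of the clear door leaf (128 mm from the hinge x 152 mm x 3 mm), on its upper face. The leaf is not to be touched while it is held open. (In the rules bank_door_c1 is this leaf; bank_door_c2 and c3 are the thumb lever's strip and pad.)
- lever_pad (a point): Pressing point: centre of the upper face of the steel thumb lever's ribbed pad (32 mm long, 36 mm wide, 4 mm thick), 55 mm from the hinge; the lever is one piece with the door. Door shut, it rises 30 degrees towards the robot: pad 47 mm nearer than the hinge and 29 above it (118 over the table). At 45 degrees open it dips 15 degrees: 54 nearer, 12 below (76 over the table).
- chip_stack: Bystander: stack of six round blue plastic chips, 40 mm diameter, 24 mm high, held by a paper band. Origin: centre of the underside.
- tea_cup: Bystander: white ceramic tea cup upside down, 74 mm diameter at the rim, 56 mm high. Origin: centre of the mouth on the table.
- tile_pusher: Bystander: chrome tile pusher bar, 16 x 300 x 14 mm high, lying along its y. Origin: centre of the underside.
- tile_a: Bystander: mahjong tile, 28 x 38 x 20 mm high, face up, near the robot on the left. Origin: centre of the underside.
- tile_b: Bystander: mahjong tile, 28 x 38 x 20 mm high, face up, near the robot on the right. Origin: centre of the underside.
- die_a: Bystander: white die, 16 mm, in the tray's dice seat. Origin: centre of the underside.
- die_b: Bystander: white die, 16 mm, in the tray's dice seat. Origin: centre of the underside.

How it is judged:
On the way, in this order (a step that is already met when the one before it is completed fails the run):
1. the wind disc lies flat, carved face up, in its own seat in the tray, let go (horizontal distance between wind_disc and disc_seat below 0.005 m and z of wind_disc in the frame of disc_seat between -0.003 and 0.003 m and angle between wind_disc's own z axis and vertical below 0.08 rad and contact force between the fingers and wind_disc below 0.1 N and linear speed of wind_disc below 0.03 m/s), for 0.2 s.
2. the thumb lever is pressed by the fingers and the door stands about 45 degrees open (35 to 55), with nothing touching the door itself (value of joint bank_door between 0.61 and 0.96 rad and (contact force between the fingers and bank_door_c3 above 3 N or contact force between the fingers and bank_door_c2 above 3 N) and contact force between bank_door_c1 and anything else below 0.2 N), for 0.5 s.
At the end, for the whole second after the job is handed in: The wind disc lies flat (within 4.5 degrees), face up, untouched, on its own seat's floor (within 3 mm in height, 5 mm of centre); the fingers press the thumb lever with over 3 N; the door is still, 35 to 55 degrees open (0.61 to 0.96 rad); nothing touches the door leaf (all of step 1 and all of step 2 and velocity of joint bank_door between -0.08 and 0.08 rad/s); the arm keeps its last pose, push and grip.
It fails at once if the stack of chips is moved more than 25 mm (distance of chip_stack from where it was at the start of the episode above 0.025 m).
It fails at once if the tea cup is moved more than 25 mm (distance of tea_cup from where it was at the start of the episode above 0.025 m).
It fails at once if the tile pusher bar is moved more than 25 mm (distance of tile_pusher from where it was at the start of the episode above 0.025 m).
It fails at once if a loose tile is moved more than 25 mm (distance of any of tile_a, tile_b from where it was at the start of the episode above 0.025 m).
It fails at once if a die is moved more than 25 mm (distance of any of die_a, die_b from where it was at the start of the episode above 0.025 m).
It also fails if it takes over 61 s, if anything falls off the work surface, if the arm or the gripper's body presses on something with over 40 N, if the wrist force passes 120 N, or if a joint passes its speed limit or range.

## Working session

There is one attempt and no reset: what is moved stays moved. The work goes in short steps, Python scripts to look and compute and a tool call to move; the robot and the scene stay as the last step left them, time stands still between calls to the robot, and variables do not carry over. Pictures are saved under pics/ and viewed, at most 10 in all, crops included, and the job is handed in when it is done.

Besides the shell and the picture viewer there is one more tool, called after "Call:" by a JSON object that holds its "method" and its "body", one argument or row to a line. step_arm: Moves the arm, as the interface text tells. Its arguments: {"type":"object","properties":{"motion":{"type":"array","items":{"type":"array","items":{"type":"number"}}},"newtons":{"type":"number"}},"required":["motion"]}

```bash
mkdir -p pics; ls
python3 - <<'E'
from workcell import robot, imaging
import cv2, numpy as np
s=robot.state(); print({k:np.round(v,4) for k,v in s.items()})
for n in("top","side"):
    im,d=imaging.capture(n); p=imaging.camera_params(n)
    cv2.imwrite(f"pics/{n}0.png",im[:,:,::-1]); np.savez(f"{n}0.npz",im=im,d=d,K=p["camera_matrix"],R=p["R"],t=p["t"])
    print(n,p["camera_matrix"],p["R"],p["t"])
E
```

```text
pics
{'time_s': np.float64(0.0), 'joint_pos': array([ 1.241 ,  0.2607, -0.1394,  1.1727, -0.    ,  1.5708]), 'dq': array([-0.0013,  0.0001, -0.0002,  0.0004, -0.0014,  0.0002]), 'joint_torque': array([-2.00000e-04, -4.05674e+01,  2.53925e+01,  1.87000e-02,
       -2.00000e-04,  0.00000e+00]), 'position': array([0.1698, 0.4961, 0.2304]), 'ee_rot': array([-2.000e-04,  1.642e-01,  9.864e-01, -1.000e-03]), 'ft_force': array([ 0.1901, -0.9268,  0.0963]), 'moment': array([0.0022, 0.0176, 0.0271]), 'grasp_force': np.float64(0.0), 'opening': np.float64(0.0851)}
top [[447.4158533    0.         249.39061398]
 [  0.         447.4158533  195.22419434]
 [  0.           0.           1.        ]] [[ 0.00972835 -0.99994773  0.00314469]
 [-0.97949254 -0.01016216 -0.20122397]
 [ 0.20124541 -0.00112262 -0.97954021]] [0.00121065 0.60378723 0.87167203]
side [[383.53150887   0.         258.02248998]
 [  0.         383.53150887 190.71064757]
 [  0.           0.           1.        ]] [[ 0.98547676 -0.1697759   0.0034213 ]
 [-0.12485738 -0.73810523 -0.66303191]
 [ 0.11509212  0.65297536 -0.74858332]] [-0.55951832  0.1425909   0.86598362]
```

View pics/top0.png

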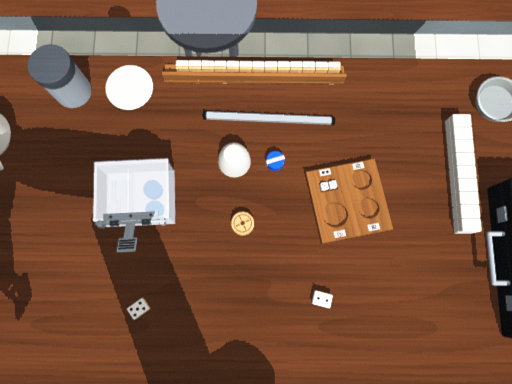

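View pics/side0.png

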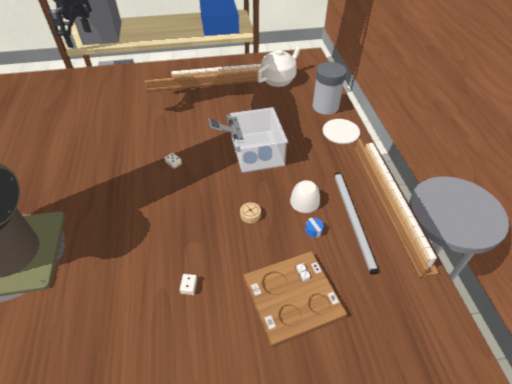

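The top view shows the disc at (242,223), the tray at about (349,200) with its disc seat at (337,214), the box at (135,193) with the lever pad at (127,244), the cup at (234,160) and the chips at (275,160). The side view shows the same layout, with the lever pad at about (217,125).

```bash
cat > h.py <<'E'
import numpy as np, cv2
def load(n):
    z=np.load(n+".npz"); return z["im"],z["d"],z["K"],z["R"],z["t"]
def ray(uv,z,K,R,t):
    uv=np.atleast_2d(uv).astype(float); c=-R.T@t
    v=(R.T@np.linalg.inv(K)@np.c_[uv,np.ones(len(uv))].T).T
    return c+v*((z-c[2])/v[:,2])[:,None]
def pts(d,K,R,t):
    v,u=np.nonzero(d>0); zz=d[v,u]
    P=(np.linalg.inv(K)@np.c_[u,v,np.ones(len(u))].T)*zz
    return u,v,(R.T@(P-t[:,None])).T
def proj(X,K,R,t):
    q=K@(R@np.asarray(X)+t); return q[:2]/q[2]
E
python3 - <<'E'
from h import *
for n in("top0","side0"):
    im,d,K,R,t=load(n); u,v,P=pts(d,K,R,t)
    hsv=cv2.cvtColor(im,cv2.COLOR_RGB2HSV)
    A=np.full(d.shape+(3,),np.nan); A[v,u]=P
    # regions by height
    def comp(zlo,zhi,box,name):
        m=((A[...,2]>zlo)&(A[...,2]<zhi)&(A[...,0]>box[0])&(A[...,0]<box[1])&(A[...,1]>box[2])&(A[...,1]<box[3])).astype(np.uint8)
        k,l,s,c=cv2.connectedComponentsWithStats(m)
        for i in np.argsort(-s[1:,4])[:3]+1:
            if s[i,4]<15: continue
            Q=A[l==i]; r=cv2.minAreaRect(Q[:,:2].astype(np.float32)*1000)
            print(n,name,s[i],np.round(np.median(Q,0),4),"rect",np.round(r[0],1),np.round(r[1],1),round(r[2],1))
    comp(.012,.03,(.2,.7,-.32,-.02),"tray")
    comp(.012,.03,(.2,.7,-.02,.12),"disc")
    comp(.095,.14,(.2,.75,.1,.5),"lever")
    comp(.075,.1,(.2,.75,.1,.5),"boxtop")
im,d,K,R,t=load("top0")
c=np.hstack([cv2.resize(im[145:260,85:185],None,fx=4,fy=4,interpolation=cv2.INTER_CUBIC),cv2.resize(im[150:250,300:400],None,fx=4,fy=4.6,interpolation=cv2.INTER_CUBIC)])
cv2.imwrite("pics/crop.png",c[:,:,::-1])
E
```

```text
top0 tray [ 306  159   87   85 4820] [ 0.6037 -0.208   0.0203] rect [ 604.  -208.9] [160.8 157.3] 11.6
top0 tray [312 291  21  17 254] [ 0.3932 -0.146   0.0204] rect [ 392.9 -146.7] [38.5 27.3] 76.8
top0 tray [266 156  19  14 203] [ 0.6869 -0.0484  0.0242] rect [686.1 -48.4] [39.7 27.7] 88.8
top0 disc [231 212  23  23 416] [0.5508 0.0224 0.0208] rect [551.1  22.5] [47.6 47.9] 89.6
top0 disc [218 156  32  20 123] [0.6662 0.0392 0.023 ] rect [677.3  41.7] [38.3 69.8] 5.8
top0 lever [117 224  20  29 379] [0.4986 0.2419 0.1157] rect [507.3 242.6] [56.4 36. ] 5.6
top0 boxtop [  93  159   77   73 4885] [0.6009 0.2468 0.0886] rect [595.8 247.7] [148.4 153. ] 3.0
side0 tray [ 244  251  103   94 4725] [ 0.6074 -0.216   0.0191] rect [ 605.  -209.9] [161.4 157.8] 11.6
side0 tray [180 274  17  19 246] [ 0.3945 -0.1506  0.0191] rect [ 394.2 -148.2] [40.4 28.4] 75.8
side0 tray [307 218  13  16 162] [ 0.6885 -0.0546  0.0227] rect [687.1 -50.7] [40.3 25.5] 89.5
side0 disc [241 202  20  19 288] [0.5523 0.0169 0.0194] rect [552.2  19.6] [48.1 49.6] 20.3
side0 disc [292 193  20  17 120] [0.6762 0.0131 0.0219] rect [674.9  24.4] [19.2 59.6] 39.8
side0 lever [209 118  22  13 146] [0.5013 0.2375 0.1142] rect [507.5 238.6] [53.  36.2] 1.9
side0 boxtop [ 226  107   62   45 1974] [0.6033 0.234  0.0875] rect [597.9 246. ] [148.7 157. ] 3.6
```

View pics/crop.png

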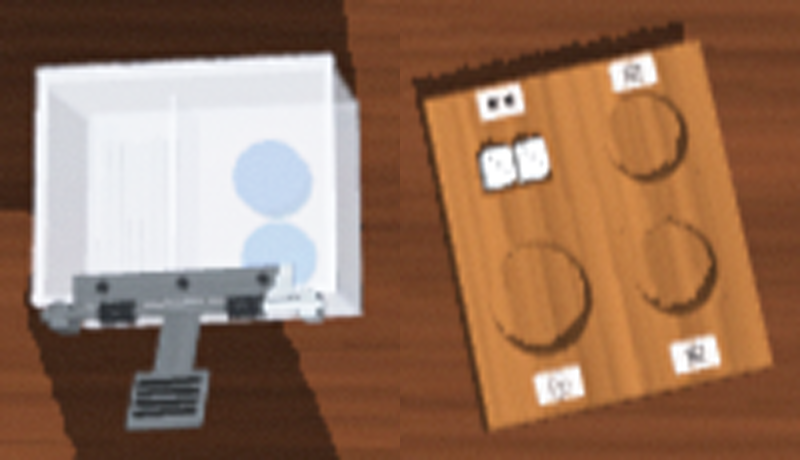

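The crop confirms the seat: the large ring sits in the near-left corner of the tray, around crop pixel (543,297). The lever pad is at crop (167,400), in line with the box's yaw.

```bash
cat >> h.py <<'E'
def plan(target,yaw_y):
    """shift in tool axes and turn about tool z (rad) from measured pose; yaw_y = world yaw (deg) of tool y"""
    from workcell import robot
    from scipy.spatial.transform import Rotation as Ro
    s=robot.state(); q=s["ee_rot"]; M=Ro.from_quat([q[1],q[2],q[3],q[0]]).as_matrix()
    sh=M.T@(np.asarray(target)-s["position"]); y=np.degrees(np.arctan2(M[1,1],M[0,1]))
    dt=(y-yaw_y+90)%180-90   # turn about tool z (down) = minus world yaw
    print("pos",np.round(s["position"],4),"yaw_y",round(y,2),"shift",np.round(sh,4),"turn",round(np.radians(dt),4),"J",np.round(s["joint_pos"],2),"t",s["time_s"])
E
python3 - <<'E'
from h import *
im,d,K,R,t=load("top0")
print("seat px",ray([335.8,214.6],.018,K,R,t))
for n in("top0","side0"):
    im,d,K,R,t=load(n); hsv=cv2.cvtColor(im,cv2.COLOR_RGB2HSV)
    u0,v0=proj([.551,.0215,.02],K,R,t)
    m=((hsv[...,2]>140)&(hsv[...,1]>60)).astype(np.uint8)
    w=np.zeros_like(m); cv2.circle(w,(int(u0),int(v0)),18,1,-1); m&=w
    m=cv2.morphologyEx(m,cv2.MORPH_CLOSE,np.ones((5,5)))
    c=max(cv2.findContours(m,0,1)[0],key=cv2.contourArea)
    g=ray(c[:,0],.02,K,R,t)[:,:2]*1000; print(n,"disc",cv2.minEnclosingCircle(g.astype(np.float32)))
    u0,v0=proj([.604,-.209,.02],K,R,t)
    u,v,P=pts(d,K,R,t); A=np.full(d.shape+(3,),np.nan); A[v,u]=P
    m=((hsv[...,2]>110)&(hsv[...,1]>60)&(abs(A[...,0]-.604)<.11)&(abs(A[...,1]+.209)<.11)&(A[...,2]>.006)).astype(np.uint8)
    m=cv2.morphologyEx(m,cv2.MORPH_CLOSE,np.ones((5,5)))
    c=max(cv2.findContours(m,0,1)[0],key=cv2.contourArea)
    g=ray(c[:,0],.02,K,R,t)[:,:2]*1000; print("tray",cv2.minAreaRect(g.astype(np.float32)))
plan([.5515,.0215,.231],101.6)
E
```

```text
seat px [[ 0.57174662 -0.18038166  0.018     ]]
top0 disc ((550.766845703125, 21.985502243041992), 26.514087677001953)
tray ((601.660888671875, -209.0538330078125), (164.53363037109375, 156.88299560546875), 11.670567512512207)
side0 disc ((550.7127685546875, 12.914276123046875), 34.44197463989258)
tray ((604.0991821289062, -212.923095703125), (162.13674926757812, 160.3390655517578), 11.598875045776367)
pos [0.1698 0.4961 0.2305] yaw_y 71.11 shift [-5.148e-01 -3.254e-01  1.000e-04] turn -0.5322 J [ 1.24  0.26 -0.14  1.17  0.    1.57] t 0.1
```

Call:
{"method": "step_arm", "body": {
  "motion": [
    [1,-0.515,-0.325,0,-0.532],
    [1,-0.515,-0.325,0,-0.532],
    [1,-0.515,-0.325,0,-0.532],
    [1,-0.515,-0.325,0,-0.532],
    [1,-0.515,-0.325,0,-0.532],
    [1,-0.515,-0.325,0,-0.532],
    [1,-0.515,-0.325,0,-0.532],
    [1,-0.515,-0.325,0,-0.532],
    [1,-0.515,-0.325,0,-0.532],
    [1,-0.515,-0.325,0,-0.532]
  ]
}}

```text
time_s: 0.93
position: [0.4224, 0.1825, 0.2311]
ee_rot: [-0.0, -0.101, 0.995, -0.0]
ft_force: [0.5, 0.4, 0.7]
opening: 0.0852
grasp_force: 0.0
```

```bash
python3 -c "
from h import *
plan([.5512,.0212,.06],101.6)"
```

```text
pos [0.4224 0.1825 0.2311] yaw_y 101.59 shift [-0.0938 -0.1839  0.1711] turn -0.0002 J [ 0.41  0.15 -0.28  1.14  0.    0.21] t 0.9333
```

Call:
{"method": "step_arm", "body": {
  "motion": [
    [1,-0.094,-0.184,0.04,0],
    [1,-0.094,-0.184,0.08,0],
    [1,-0.094,-0.184,0.12,0],
    [1,-0.094,-0.184,0.15,0],
    [1,-0.094,-0.184,0.17,0],
    [1,-0.094,-0.184,0.17,0],
    [1,-0.094,-0.184,0.17,0],
    [1,-0.094,-0.184,0.17,0],
    [1,-0.094,-0.184,0.17,0]
  ]
}}

```text
time_s: 1.68
position: [0.5492, 0.0225, 0.0595]
ee_rot: [-0.002, -0.1, 0.995, 0.0]
ft_force: [-0.5, 0.2, 0.3]
opening: 0.0855
grasp_force: 0.0
```

```bash
python3 -c "
from h import *
plan([.5512,.0212,.004],101.6)"
```

```text
pos [0.5492 0.0225 0.0595] yaw_y 101.49 shift [-0.0019 -0.0017  0.0555] turn -0.0019 J [ 0.04  0.43 -0.36  0.78  0.   -0.16] t 1.6833
```

Call:
{"method": "step_arm", "body": {
  "motion": [
    [1,-0.002,-0.002,0,0.12],
    [1,-0.002,-0.002,0,0.24],
    [1,-0.002,-0.002,0,0.36],
    [1,-0.002,-0.002,0,0.48],
    [1,-0.002,-0.002,0,0.6],
    [1,-0.002,-0.002,0,0.72],
    [1,-0.002,-0.002,0,0.84],
    [1,-0.002,-0.002,0.015,0.96],
    [1,-0.002,-0.002,0.03,1.08],
    [1,-0.002,-0.002,0.045,1.2]
  ]
}}

```text
time_s: 2.52
position: [0.5544, 0.0229, 0.0183]
ee_rot: [0.002, 0.48, 0.877, 0.001]
ft_force: [-1.1, 0.9, -0.8]
opening: 0.0854
grasp_force: 0.0
```

Call:
{"method": "step_arm", "body": {
  "motion": [
    [1,0,0,0.005,0.12],
    [1,0,0,0.01,0.24],
    [1,0,0,0.01,0.37],
    [0.3,0,0,0.01,0.37],
    [0,0,0,0.01,0.37],
    [0,0,0,0.01,0.37],
    [0,0,0,0.01,0.37],
    [0,0,0,0.01,0.37],
    [0,0,0,0.01,0.37]
  ],
  "newtons": 20
}}

```text
time_s: 3.27
position: [0.5539, 0.0222, 0.0077]
ee_rot: [0.0, 0.631, 0.776, 0.001]
ft_force: [-1.4, 1.2, 6.7]
opening: 0.0483
grasp_force: 20.1
```

```bash
python3 -c "
from h import *
plan([.5512,.0212,.004],101.6)"
```

```text
pos [0.5539 0.0222 0.0077] yaw_y 11.76 shift [-0.0004 -0.0029  0.0037] turn -1.5681 J [ 0.04  0.5  -0.42  0.66  0.    1.41] t 3.2667
```

Call:
{"method": "step_arm", "body": {
  "motion": [
    [0.6,0,0,0,0],
    [0.6,0,0,0,0],
    [0.6,0,0,0,0],
    [0.6,0,0,0,-0.12],
    [0.6,0,0,0,-0.24],
    [0.6,0,0,0,-0.36],
    [0.6,0,0,0,-0.48],
    [0.6,0,0,0,-0.6],
    [0.6,0,0,0,-0.72],
    [0.6,0,0,0,-0.84]
  ]
}}

```text
time_s: 4.1
position: [0.5531, 0.0215, 0.0061]
ee_rot: [-0.0, 0.258, 0.966, -0.0]
ft_force: [0.3, 0.6, -0.2]
opening: 0.0686
grasp_force: 0.0
```

Call:
{"method": "step_arm", "body": {
  "motion": [
    [0.6,0,0,0,-0.12],
    [0.6,0,0,0,-0.24],
    [0.6,0,0,0,-0.36],
    [0.6,0,0,0,-0.48],
    [0.6,0,0,0,-0.6],
    [0.6,0,0,0,-0.73],
    [0.6,0,0,0,-0.73],
    [0.6,0,0,0,-0.73]
  ]
}}

```text
time_s: 4.77
position: [0.5531, 0.0215, 0.0062]
ee_rot: [-0.0, -0.1, 0.995, -0.0]
ft_force: [1.0, 0.1, 0.1]
opening: 0.0684
grasp_force: 0.0
```

Call:
{"method": "step_arm", "body": {
  "motion": [
    [0,0,0,0,0],
    [0,0,0,0,0],
    [0,0,0,0,0],
    [0,0,0,0,0],
    [0,0,0,0,0],
    [0,0,0,0,0],
    [0,0,0,-0.02,0],
    [0,0,0,-0.05,0],
    [0,0,0,-0.05,0],
    [0,0,0,-0.05,0]
  ],
  "newtons": 25
}}

```text
time_s: 5.6
position: [0.5551, 0.0217, 0.0577]
ee_rot: [0.002, -0.101, 0.995, -0.0]
ft_force: [-0.4, 0.7, -1.1]
opening: 0.0482
grasp_force: 26.2
```

Run:
```python
from h import *
from workcell import imaging
o=[]
for n in("top","side"):
    im,d=imaging.capture(n); p=imaging.camera_params(n); K,R,t=p["camera_matrix"],p["R"],p["t"]
    np.savez(n+"1.npz",im=im,d=d,K=K,R=R,t=t)
    u,v=proj([.554,.022,.06],K,R,t).astype(int); o.append(cv2.resize(im[v-45:v+45,u-45:u+45],(400,400),interpolation=2))
cv2.imwrite("pics/held.png",np.hstack(o)[:,:,::-1])
plan([.5726,-.1782,.06],101.6)
```

```text
pos [0.5527 0.0216 0.0557] yaw_y 101.58 shift [ 0.0206 -0.1997 -0.0043] turn -0.0003 J [ 0.04  0.44 -0.36  0.77  0.   -0.16] t 5.7
```

View pics/held.png

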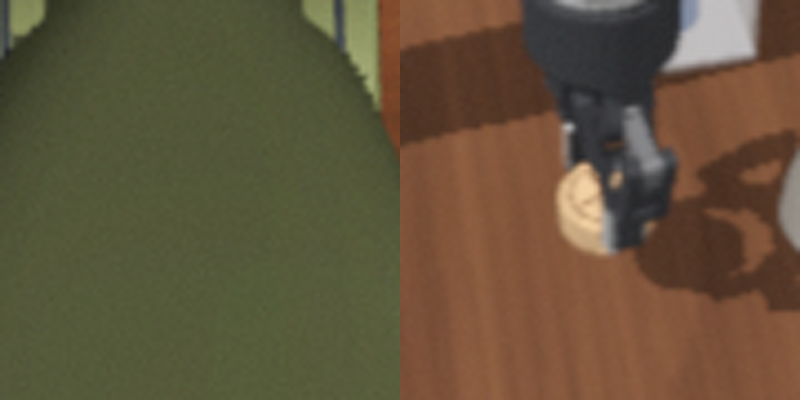

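The top view is blocked by the arm. The side view shows the disc held level between the fingers, with fingertips low on it, so I'll check how far down they reach.

Run:
```python
from h import *
im,d,K,R,t=load("side1"); u,v,P=pts(d,K,R,t); rgb=im[v,u].astype(int)
near=(abs(P[:,0]-.553)<.05)&(abs(P[:,1]-.022)<.06)&(P[:,2]>.02)&(P[:,2]<.09)
wood=near&(rgb[:,0]-rgb[:,2]>45); fin=near&(rgb[:,0]-rgb[:,2]<25)
for n,m in(("wood",wood),("fin",fin)):
    Q=P[m]; print(n,m.sum(),np.round(np.percentile(Q,[1,10,50,90,99],axis=0),4).tolist())
Q=P[wood]; top=Q[Q[:,2]>np.percentile(Q[:,2],60)]; print("top face",top.mean(0), cv2.minEnclosingCircle((top[:,:2]*1000).astype(np.float32)))
Q=P[fin]; i=np.argsort(Q[:,2])[:12]; print(np.round(Q[i],4).tolist())
```

```text
wood 154 [[0.5307, -0.0031, 0.0499], [0.5335, 0.0, 0.0558], [0.5416, 0.0142, 0.0684], [0.5488, 0.0331, 0.0707], [0.5691, 0.0429, 0.0715]]
fin 74 [[0.539, -0.0187, 0.0601], [0.5414, -0.0172, 0.0674], [0.5529, -0.0115, 0.0776], [0.5639, 0.0432, 0.0853], [0.5672, 0.0461, 0.0894]]
top face [0.54326072 0.02007865 0.07013297] ((545.711669921875, 20.24176025390625), 20.198345184326172)
[[0.5505, -0.0036, 0.0552], [0.5537, -0.0126, 0.0619], [0.5515, -0.0125, 0.0622], [0.5539, -0.0119, 0.0646], [0.5516, -0.0116, 0.0647], [0.5497, -0.0094, 0.066], [0.5627, -0.0145, 0.066], [0.554, -0.0111, 0.0672], [0.539, 0.0432, 0.068], [0.5394, 0.0462, 0.0682], [0.56, -0.0169, 0.0695], [0.5497, -0.0094, 0.0697]]
```

Run:
```python
from h import *
a=np.radians(11.6); Y=np.array([[np.cos(a),-np.sin(a)],[np.sin(a),np.cos(a)]]); c=np.array([604.5,-209.4])
for n in("top0","side0"):
    im,d,K,R,t=load(n); u,v,P=pts(d,K,R,t); P=P*1000
    L=(P[:,:2]-c)@Y
    cam=(-R.T@t)*1000
    for o,r in(((-25,37),27),((-25,-38),22),((40,-38),22)):
        m=(np.hypot(*(L-o).T)<r+4)&(P[:,2]<15.5); Q=L[m]-o
        dirn=(cam[:2]-(c+Y@o))@Y; h=cam[2]; 
        # visible floor = floor circle ∩ rim circle shifted away from camera by 8mm*horizontal/h
        s=-8*dirn/h
        print(n,o,m.sum(),"x",np.round(np.percentile(Q[:,0],[1,99]),1),"y",np.round(np.percentile(Q[:,1],[1,99]),1),"rim shift",np.round(s,1),"median",np.round(Q.mean(0),2),"expect~",np.round(s/2,2),"z",np.median(P[m,2]))
    m=(abs(L)<70).all(1)&(P[:,2]>16)&(P[:,2]<26); print("top z",np.median(P[m,2]))
    m=(abs(L[:,0]+10)<100)&(abs(L[:,1])<110)&(P[:,2]>15)&(P[:,2]<26)
    for ax in(0,1):
        w=m&(abs(L[:,1-ax])<70); b=(L[w,1-ax]//8).astype(int)
        w2=w
        lo=[L[w,ax][b==k].min() for k in set(b)]; hi=[L[w,ax][b==k].max() for k in set(b)]
        print("edges",ax,np.round([np.median(lo),np.median(hi)],1))
```

```text
top0 (-25, 37) 448 x [-24.9  25.2] y [-25.2  24.2] rim shift [ 1.  -1.8] median [ 0.05 -0.62] expect~ [ 0.48 -0.88] z 12.439105471556603
top0 (-25, -38) 289 x [-20.1  20.4] y [-21.   19.4] rim shift [ 1.  -2.4] median [ 0.13 -0.52] expect~ [ 0.48 -1.19] z 12.64236967588469
top0 (40, -38) 274 x [-19.9  20.2] y [-21.2  19.5] rim shift [ 1.5 -2.4] median [ 0.35 -0.94] expect~ [ 0.74 -1.19] z 12.63328895574342
top z 20.704897153006574
edges 0 [-80.6  79. ]
edges 1 [-77.1  79. ]
side0 (-25, 37) 450 x [-23.4  26. ] y [-22.4  25.9] rim shift [1.9 3.7] median [1.46 1.85] expect~ [0.95 1.87] z 11.30269233500433
side0 (-25, -38) 367 x [-18.9  21.7] y [-18.9  21.4] rim shift [1.9 2.9] median [1.49 1.04] expect~ [0.95 1.47] z 11.253395936785896
side0 (40, -38) 347 x [-18.3  22.1] y [-19.   21.4] rim shift [2.6 2.9] median [2.21 0.94] expect~ [1.3  1.47] z 11.091184618214458
top z 19.218063068482728
edges 0 [-79.8  80. ]
edges 1 [-79.1  76.7]
```

Call:
{"method": "step_arm", "body": {
  "motion": [
    [0,0.0206,-0.035,0,0],
    [0,0.0206,-0.07,0,0],
    [0,0.0206,-0.1,0,0],
    [0,0.0206,-0.13,0,0],
    [0,0.0206,-0.16,0,0],
    [0,0.0206,-0.18,0,0],
    [0,0.0206,-0.1997,0,0],
    [0,0.0206,-0.1997,0.01,0],
    [0,0.0206,-0.1997,0.02,0],
    [0,0.0206,-0.1997,0.022,0]
  ]
}}

```text
time_s: 6.53
position: [0.5703, -0.1769, 0.0309]
ee_rot: [-0.003, -0.101, 0.995, 0.001]
ft_force: [0.4, -0.0, -1.0]
opening: 0.0486
grasp_force: 26.2
```

Call:
{"method": "step_arm", "body": {
  "motion": [
    [0,0,0,0,0],
    [0,0,0,0,0],
    [0,0,0,0,0]
  ]
}}

```text
time_s: 6.78
position: [0.573, -0.1772, 0.0343]
ee_rot: [-0.0, -0.102, 0.995, 0.0]
ft_force: [-0.5, -0.8, -1.1]
opening: 0.0482
grasp_force: 26.2
```

Run:
```python
from h import *
from workcell import imaging
plan([.5727,-.1782,.0175],101.6)
im,d=imaging.capture("side"); p=imaging.camera_params("side"); K,R,t=p["camera_matrix"],p["R"],p["t"]
np.savez("side2.npz",im=im,d=d,K=K,R=R,t=t)
u,v=proj([.5727,-.1782,.03],K,R,t).astype(int); cv2.imwrite("pics/over.png",cv2.resize(im[v-50:v+50,u-50:u+50],(600,600),interpolation=2)[:,:,::-1])
```

```text
pos [ 0.573  -0.1772  0.0343] yaw_y 101.66 shift [ 0.0005 -0.0009  0.0168] turn 0.0011 J [-0.3   0.53 -0.26  0.78  0.   -0.5 ] t 6.7833
```

View pics/over.png

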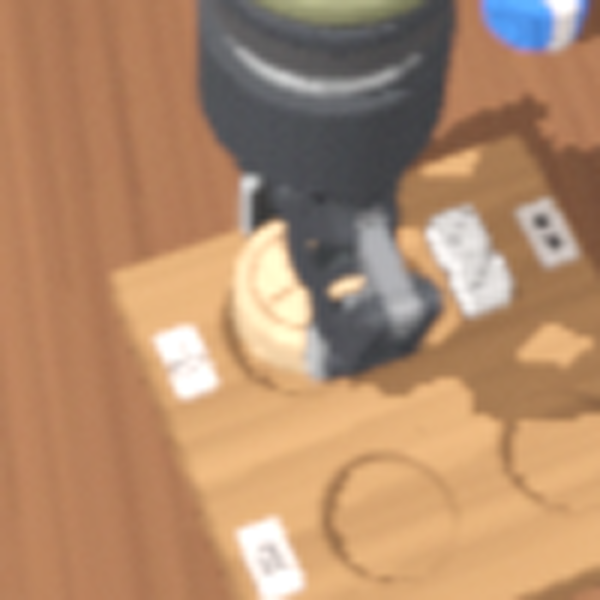

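The disc at crop (290,310) hangs centred over its seat rim, whose lower edge is near (290,385). I'll descend while watching the force.

Call:
{"method": "step_arm", "body": {
  "motion": [
    [0,0.0005,-0.0008,0.004,0],
    [0,0.0005,-0.0008,0.008,0],
    [0,0.0005,-0.0008,0.011,0],
    [0,0.0005,-0.0008,0.013,0],
    [0,0.0005,-0.0008,0.015,0],
    [0,0.0005,-0.0008,0.015,0],
    [0,0.0005,-0.0008,0.015,0]
  ]
}}

```text
time_s: 7.42
position: [0.5727, -0.1791, 0.0192]
ee_rot: [-0.0, -0.101, 0.995, 0.0]
ft_force: [-0.0, 0.1, -0.3]
opening: 0.0484
grasp_force: 26.2
```

Call:
{"method": "step_arm", "body": {
  "motion": [
    [0,0,0,0.0015,0],
    [0,0,0,0.0015,0],
    [0,0,0,0.0015,0]
  ]
}}

```text
time_s: 7.67
position: [0.573, -0.1791, 0.0186]
ee_rot: [0.0, -0.101, 0.995, -0.0]
ft_force: [-0.7, 0.8, 5.6]
opening: 0.0486
grasp_force: 26.7
```

Call:
{"method": "step_arm", "body": {
  "motion": [
    [0.5,0,0,0,0],
    [0.5,0,0,0,0],
    [0.5,0,0,0,0],
    [0.5,0,0,0,0],
    [0.5,0,0,-0.02,0],
    [0.5,0,0,-0.06,0],
    [0.5,0,0,-0.1,0],
    [0.5,0,0,-0.14,0],
    [0.5,0,0,-0.17,0],
    [0.5,0,0,-0.17,0]
  ]
}}

```text
time_s: 8.5
position: [0.577, -0.1804, 0.1954]
ee_rot: [0.006, -0.101, 0.995, -0.003]
ft_force: [1.1, 0.4, 0.7]
opening: 0.0642
grasp_force: 0.0
```

Run:
```python
from h import *
from workcell import imaging
im,d=imaging.capture("side"); p=imaging.camera_params("side"); K,R,t=p["camera_matrix"],p["R"],p["t"]
u,v,P=pts(d,K,R,t); P=P*1000
m=(np.hypot(P[:,0]-572.7,P[:,1]+178.2)<35)&(P[:,2]>27)&(P[:,2]<40); Q=P[m]
A=np.c_[Q[:,:2]-[572,-178],np.ones(len(Q))]; 
print(m.sum(),cv2.minEnclosingCircle(Q[:,:2].astype(np.float32)),cv2.minAreaRect(Q[:,:2].astype(np.float32)),np.percentile(Q[:,2],[5,50,95]))
k=Q[:,2]>np.median(Q[:,2])-2; print("plane",np.linalg.lstsq(A[k],Q[k,2],rcond=None)[0])
m=(np.hypot(P[:,0]-620,P[:,1]+250)<15); print("tray top z",np.median(P[m,2]))
# box: lever pad and hinge from the start pictures
for n in("top0","side0"):
    _,d,K,R,t=load(n); u,v,P=pts(d,K,R,t); P=P*1000
    m=(P[:,0]>440)&(P[:,0]<530)&(P[:,1]>190)&(P[:,1]<290)&(P[:,2]>100); Q=P[m]
    pad=Q[Q[:,0]<508]; print(n,"lever x",np.percentile(Q[:,0],[0,2,50,98]),"z",np.percentile(Q[:,2],[2,98]),"pad rect",cv2.minAreaRect(pad[:,:2].astype(np.float32)),"pad z",np.median(pad[:,2]))
    m=(P[:,0]>520)&(P[:,0]<700)&(P[:,1]>150)&(P[:,1]<350)&(P[:,2]>80)&(P[:,2]<97)
    print("box rect",cv2.minAreaRect(P[m,:2].astype(np.float32)))
plan([.4986,.242,.19],90)
```

```text
415 ((574.8124389648438, -181.05943298339844), 25.172515869140625) ((575.0824584960938, -181.36477661132812), (48.41448211669922, 47.488807678222656), 79.72932434082031) [29.51779142 31.68963133 33.65487279]
plane [ 3.66966663e-03 -6.59016679e-03  3.18098957e+01]
tray top z 18.451994525589033
top0 lever x [478.5155649  478.89872266 496.43972293 521.51044148] z [101.07261019 125.90437422] pad rect ((493.0127258300781, 241.18881225585938), (28.3344669342041, 35.614402770996094), 1.3611993789672852) pad z 118.99885956283293
box rect ((598.0121459960938, 247.7946014404297), (143.9303436279297, 152.9674530029297), 3.005192995071411)
side0 lever x [480.88999501 481.76029694 499.02491289 523.60700789] z [100.82532476 124.70357991] pad rect ((494.3291320800781, 238.1227569580078), (26.682161331176758, 36.317874908447266), 1.3467133045196533) pad z 117.46356046063757
box rect ((600.96142578125, 246.22091674804688), (142.57864379882812, 156.9794158935547), 3.5807552337646484)
pos [ 0.5757 -0.18    0.1921] yaw_y 101.58 shift [-9.200e-03  4.289e-01  4.000e-04] turn 0.2022 J [-0.3   0.4  -0.03  1.13 -0.   -0.51] t 8.55
```

Disc seated: its top face is 12–13 mm above the tray and flat. Now I'll move to the lever with the fingers shut.

```bash
python3 -c "
from h import *
plan([.4937,.2398,.19],93)"
```

```text
pos [ 0.5757 -0.18    0.1921] yaw_y 101.58 shift [-4.000e-03  4.277e-01  3.000e-04] turn 0.1498 J [-0.3   0.4  -0.03  1.13 -0.   -0.51] t 8.55
```

Call:
{"method": "step_arm", "body": {
  "motion": [
    [-1,-0.004,0.04,0,0.15],
    [-1,-0.004,0.08,0,0.15],
    [-1,-0.004,0.12,0,0.15],
    [-1,-0.004,0.16,0,0.15],
    [-1,-0.004,0.2,0,0.15],
    [-1,-0.004,0.24,0,0.15],
    [-1,-0.004,0.28,0,0.15],
    [-1,-0.004,0.32,0,0.15],
    [-1,-0.004,0.36,0,0.15],
    [-1,-0.004,0.39,0,0.15]
  ]
}}

```text
time_s: 9.38
position: [0.4964, 0.2062, 0.1861]
ee_rot: [-0.001, -0.027, 1.0, -0.0]
ft_force: [0.4, -0.1, -0.4]
opening: -0.0003
grasp_force: 0.0
```

Call:
{"method": "step_arm", "body": {
  "motion": [
    [-1,0,0.02,0,0],
    [-1,0,0.036,0,0],
    [-1,0,0.036,0,0],
    [-1,0,0.036,0,0]
  ]
}}

```text
time_s: 9.72
position: [0.4955, 0.2398, 0.1862]
ee_rot: [-0.001, -0.027, 1.0, -0.001]
ft_force: [0.2, -0.6, 0.2]
opening: 0.0002
grasp_force: 0.0
```

```bash
python3 -c "
from h import *
from workcell import robot
plan([.4937,.2398,.14],93); print(robot.state()['opening'])"
```

```text
pos [0.4955 0.2398 0.1862] yaw_y 93.09 shift [0.0017 0.0002 0.0462] turn 0.0016 J [ 0.45  0.33 -0.16  1.08 -0.    0.4 ] t 9.7167
0.00015469644401375175
```

Call:
{"method": "step_arm", "body": {
  "motion": [
    [-1,0.0015,0,0.02,0],
    [-1,0.0015,0,0.04,0],
    [-1,0.0015,0,0.055,0],
    [-1,0.0015,0,0.06,0],
    [-1,0.0015,0,0.063,0],
    [-1,0.0015,0,0.066,0],
    [-1,0.0015,0,0.069,0],
    [-1,0.0015,0,0.072,0],
    [-1,0.0015,0,0.072,0]
  ]
}}

```text
time_s: 10.47
position: [0.496, 0.2398, 0.1167]
ee_rot: [0.001, -0.026, 1.0, 0.0]
ft_force: [0.5, -0.7, 4.9]
opening: -0.0001
grasp_force: 2.0
```

Call:
{"method": "step_arm", "body": {
  "motion": [
    [-1,0.001,0,0.005,0],
    [-1,0.003,0,0.01,0],
    [-1,0.005,0,0.014,0],
    [-1,0.006,0,0.018,0],
    [-1,0.007,0,0.022,0],
    [-1,0.008,0,0.025,0],
    [-1,0.008,0,0.028,0],
    [-1,0.008,0,0.03,0],
    [-1,0.008,0,0.03,0],
    [-1,0.008,0,0.03,0]
  ]
}}

```text
time_s: 11.3
position: [0.4903, 0.2399, 0.0881]
ee_rot: [0.003, -0.026, 1.0, 0.001]
ft_force: [1.7, -1.6, 9.3]
opening: -0.0001
grasp_force: 4.4
```

Run:
```python
from h import *
from workcell import imaging,robot
im,d=imaging.capture("side"); p=imaging.camera_params("side"); K,R,t=p["camera_matrix"],p["R"],p["t"]
np.savez("side4.npz",im=im,d=d,K=K,R=R,t=t)
cv2.imwrite("pics/press.png",cv2.resize(im[60:180,170:320],(750,600),interpolation=2)[:,:,::-1])
plan([.487,.2398,.079],93); print(robot.state()["ft_force"])
```

```text
pos [0.4903 0.2399 0.0881] yaw_y 92.96 shift [0.0033 0.0001 0.0091] turn -0.0006 J [ 0.46  0.39 -0.34  0.83 -0.    0.4 ] t 11.35
[ 1.75922006 -1.19353669  8.08080664]
```

View pics/press.png

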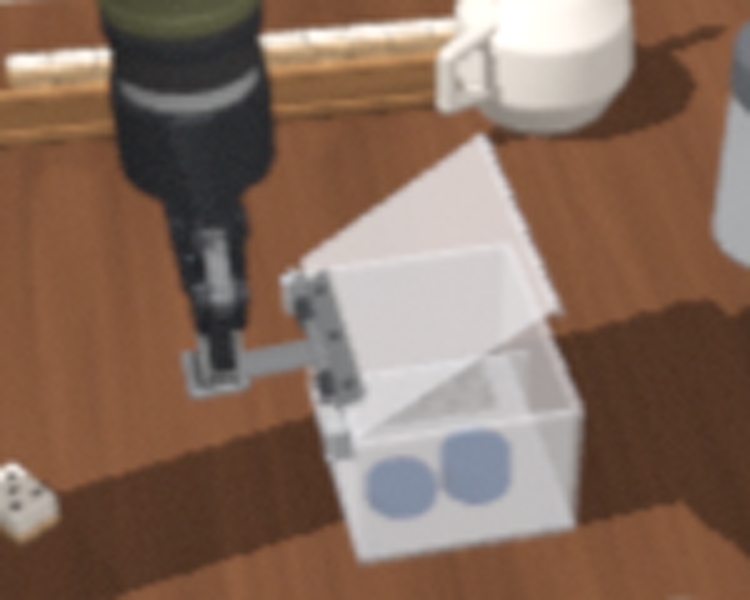

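The fingers are on the pad at crop (215,365). The door leaf is up, with its far edge running from (483,137) to (560,312), and is a bit short of 45°. I'll press about 8 mm further.

Call:
{"method": "step_arm", "body": {
  "motion": [
    [-1,0.001,0,0.003,0],
    [-1,0.002,0,0.006,0],
    [-1,0.003,0,0.008,0],
    [-1,0.003,0,0.009,0],
    [-1,0.003,0,0.009,0],
    [-1,0.003,0,0.009,0],
    [-1,0.003,0,0.009,0],
    [-1,0.003,0,0.009,0]
  ]
}}

```text
time_s: 12.02
position: [0.4893, 0.2403, 0.0801]
ee_rot: [0.006, -0.026, 1.0, 0.001]
ft_force: [4.4, -2.2, 11.2]
opening: 0.0
grasp_force: 4.8
```

Run:
```python
from h import *
from workcell import imaging,robot
o=[]
yaw=np.radians(3.2); ex=np.array([np.cos(yaw),np.sin(yaw)]); hinge=np.array([540.7,242.5])
for n in("side","top"):
    im,d=imaging.capture(n); p=imaging.camera_params(n); K,R,t=p["camera_matrix"],p["R"],p["t"]
    if n=="side": o=cv2.resize(im[60:180,170:320],(750,600),interpolation=2)
    u,v,P=pts(d,K,R,t); P=P*1000
    x=(P[:,:2]-hinge)@ex; m=(x>20)&(x<125)&(P[:,1]>180)&(P[:,1]<310)&(P[:,2]>100)&(P[:,2]<215)
    if m.sum()>30:
        k=np.polyfit(x[m],P[m,2],1); print(n,m.sum(),"door deg",np.degrees(np.arctan(k[0])),k, "resid",np.std(P[m,2]-np.polyval(k,x[m])))
    # far-edge angle from projection: angle -> pixel of the far corners
    for a in(35,40,45,50,55):
        r=np.radians(a); c=[]
        for s in(-76,76):
            q=hinge+128*np.cos(r)*ex+s*np.array([-ex[1],ex[0]]); q=np.r_[q,88.5+128*np.sin(r)]/1000
            w=proj(q,K,R,t); c.append(np.round((w-[170,60])*5 if n=="side" else w))
        print(n,a,*c)
cv2.imwrite("pics/press2.png",o[:,:,::-1])
s=robot.state(); print(s["position"],s["ft_force"],s["time_s"])
```

```text
side 1200 door deg 42.316794179028925 [ 0.91046593 86.29538627] resid 1.5736384289309104
side 35 [547. 297.] [473. 125.]
side 40 [534. 284.] [461. 112.]
side 45 [520. 273.] [447. 100.]
side 50 [503. 262.] [432.  89.]
side 55 [486. 253.] [416.  80.]
top 3290 door deg 42.32411643843349 [ 0.9106997  88.70926425] resid 1.953999604331114
top 35 [162. 160.] [ 81. 163.]
top 40 [161. 162.] [ 79. 166.]
top 45 [160. 165.] [ 78. 168.]
top 50 [160. 168.] [ 76. 172.]
top 55 [159. 172.] [ 74. 175.]
[0.48927942 0.24030971 0.0801275 ] [ 4.12733615 -1.51728187 11.29656654] 12.1167
```

View pics/press2.png

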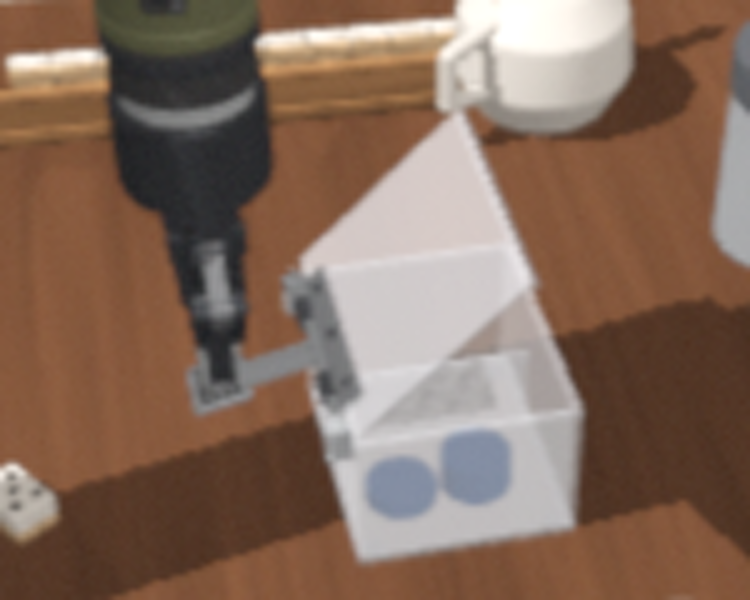

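The door's far edge now runs from (460,113) to (532,285), and depth from both cameras gives 42°. One small press more and a hold, then check and hand in.

Call:
{"method": "step_arm", "body": {
  "motion": [
    [-1,0,0,0.001,0],
    [-1,0,0,0.002,0],
    [-1,0,0,0.002,0],
    [-1,0,0,0.002,0],
    [-1,0,0,0.002,0],
    [-1,0,0,0.002,0],
    [-1,0,0,0.002,0],
    [-1,0,0,0.002,0],
    [-1,0,0,0.002,0],
    [-1,0,0,0.002,0]
  ]
}}

```text
time_s: 12.95
position: [0.4894, 0.2404, 0.0782]
ee_rot: [0.006, -0.026, 1.0, 0.001]
ft_force: [4.1, -1.3, 11.4]
opening: 0.0
grasp_force: 4.9
```

Run:
```python
from h import *
from workcell import imaging,robot,hand_in
yaw=np.radians(3.2); ex=np.array([np.cos(yaw),np.sin(yaw)]); hinge=np.array([540.7,242.5]); A=[]
for n in("side","top","side"):
    im,d=imaging.capture(n); p=imaging.camera_params(n); u,v,P=pts(d,p["camera_matrix"],p["R"],p["t"]); P=P*1000
    x=(P[:,:2]-hinge)@ex; m=(x>20)&(x<125)&(P[:,1]>180)&(P[:,1]<310)&(P[:,2]>100)&(P[:,2]<215)
    A.append(np.degrees(np.arctan(np.polyfit(x[m],P[m,2],1)[0])))
    m=np.hypot(P[:,0]-573.5,P[:,1]+179.5)<18; print(n,"disc top z",np.percentile(P[m,2],[5,50,95]))
f=robot.state()["ft_force"]; print(A,f,robot.state()["position"])
if all(38<a<52 for a in A) and f[2]>6: print("handing in",hand_in())
```

```text
side disc top z [29.82160619 31.95833129 33.74483139]
top disc top z [30.66044254 33.56617242 35.96479876]
side disc top z [30.02427367 32.11327979 34.10479996]
[np.float64(44.65617919164557), np.float64(44.57270860234015), np.float64(44.60630275721654)] [ 3.33005606 -2.19920736 10.82187236] [0.48938679 0.24037235 0.07823898]
the job is handed in; nothing more can be done
handing in None
```

The job is handed in: the wind disc lies flat in its own seat, face up and let go, and the shut fingers hold the thumb lever down with about 11 N, with the door at a measured 44.6°; no verdict came back.

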